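Free the jammed bead hopper

ROBOT

A 7-joint arm with a two-finger parallel gripper is mounted at the origin on the work surface. World frame = base frame: x ahead of the robot, y to its left, z up, the work surface at z = 0. Lengths are in m, angles in rad, forces in N, time in s.
With the tool pointing down it reaches from about 0.425 to 0.925 m from the base axis. Payload 6.8 kg.
Tool frame: the origin (TCP) lies midway between the tips of the shut fingers; the grasp point (between the pads) lies 19 mm behind it; x points along the fingers, y is the direction in which the jaws open and shut, and the axes are right-handed (so a half turn about x gives the same grasp; the last joint's range is limited). The gripper opens to 85 mm and grips with 20 to 120 N. Pads are 22 mm wide; open, the fingers measure 114 mm over their backs; the gripper's body (76 mm by 85 mm) begins 54 mm behind the grasp point. The pads swing forward as they close: fully open they stand 13 mm farther back than shut.
Start: joints at [1.217, 0.477, 0.022, 1.555, -0.011, 1.109, -0.083], TCP at [0.164, -0.655, 0.231] pointing down, gripper open.
Joint ranges: [-2.96, 2.96], [-0.34, 2.1], [-1.41, 1.46], [0.24, 2.44], [-1.37, 4.51], [0.17, 1.92], [-2.96, 2.96]. Speed limits (rad/s): [2.39, 2.39, 3.14, 3.14, 3.14, 3.14, 3.14].

INTERFACE

Orientations are given as a rotation vector (axis times angle).
In Python, from bench import r, viewer, nets gives the robot as it stands.
- The arm moves only by the shell command python3 -m pendant 'ROWS' [FORCE]. ROWS is JSON, one flat list of numbers, 5 for each row, row after row: the finger opening in mm, from 0 to 85.4, then the shift along the tool's x, y, z in mm, then the turn about the tool's x in rad. A call has 1 to 20 rows; each row shifts and turns the commanded pose from where the row before left it, along the tool's axes as they then stand; what a row does not reach is not made up. A row lasts 1/8 s, in which the tool goes at most 62.5 mm and 10.7 degrees, less where a joint would pass 70% of its speed; a pose out of reach is approached as far as the arm can. A call with a gripper value outside its range is refused whole. The fingers move at their own pace and stop on an object; FORCE is the grip in N (left out, the last holds). Time passes only in rows, so rows that do not move let the fingers close. It gives the time, the measured TCP pose, the force and the opening at its end, in the units of the state.
- r.get_obs(): the state, without advancing time (a new reading comes with each control period).
- viewer.grab_frame(name): name is "scene" or "top" or "wrist"; returns (picture, depth): 420x560x3 uint8, red, green, blue; 420x560 float32, m along the optical axis (not along the pixel's ray), 0 where there is no reading.
- viewer.calibration(name): a dict with "mtx" (3x3 intrinsics, pixels), "distortion" ([k1, k2, p1, p2, k3] as OpenCV has them; the pictures are not rectified), "world_to_cam" (4x4, takes a point from world to camera coordinates). Camera axes: x right, y up, looking along -z (the intrinsics and any distortion apply to the point x, -y, -z); pixel columns grow to the right and rows downward; lengths in m; the calibration is good to about 2 mm. A picture is of the moment at which its call begins: read the wrist's pose just before it. calibration takes no time and is no camera call; for the wrist camera it gives the pose at the moment of the call.
- r.hand_in(): hands the job in, once; it reports no verdict.
Trained networks look in the newest picture that a camera, given by its name, has taken for a name from the list of things; names that differ only in an ending like _2 or _b are one class to them, and where a whole thing is asked for, a point or a joint stands for the part that bears it (a point fixed in the world has none). Each returns a list of dicts, best first, with "score" (0 to 1); they miss things now and then, are a little off and sometimes report something else, mostly with a low value. They report only what shows in the picture. A call takes as long as a camera call. They do not tell look-alikes from the thing itself.
- nets.look_for(name, camera): "location" ([x, y, z] in m, in world coordinates, good to about 4 mm: the middle of the surface that is visible of it).
- nets.silhouettes(name, camera): "mask" (420x560 bool, what is visible of it).
The state is a dict: "clock": time; "joints": joint angles; "qvel": joint speeds; "tau": joint torques, N m; "tcp_pos": TCP position; "orientation": TCP orientation; "contact_force": force on the tool from outside, world axes, zero at the start; "moment": the same for the moment, N m; "grip_width": finger opening in m.
Only numpy, scipy, OpenCV 4.12 (cv2) and the standard library are available. Lean on these libraries where they do the work, as an engineer would, in place of code of your own. Each camera call takes 0.05 s, during which the arm holds its last target. There are 200 camera calls.

TASK

A reel of thread has slid down into the narrow opening of the sloping bead hopper and the two white beads are stuck behind it. Slide that reel back up the slope, well away from the opening, so that both beads roll out into the catch tray, and leave the reel standing upright inside the hopper; do not lift it out.

Things in the scene. Friction and masses are not known exactly. Their poses are not given: they have to be found in the camera images.
- opening (a point): Middle of the 54 mm opening of the fixed plywood hopper, on its floor, 52 mm above the table. x runs up the 5 degree slope, roughly away from the robot; y left; z off the floor. From the opening two walls 30 mm high spread at 30 degrees either side of x to 180 mm apart (inside), then run straight to the back wall at x = 250 mm. On the -x side, lower down, lies the catch tray.
- reel_center (a point): Centre (half-way up) of the blocking reel, wood with blue thread, 64 mm across, 45 mm high, 0.08 to 0.17 kg, standing in the opening, about 15 mm of it poking through. Slides at 0.5 to 1.5 N and stays where left. When it stands 95 mm up the slope, midway, beads can roll by on both sides. A second such reel, about 200 mm up the slope, is not in the way. Own z: its axis.
- bead1_center (a point): Centre of a white ceramic ball, 26 mm across, 22 g, resting between the reel and the left wall; rolls freely down the slope once there is a gap. The fixed open catch tray that it should drop into reaches 100 mm out from the opening, 118 mm wide inside; its rim is 42 mm above the table, below the hopper's floor, so a tool can come down in front of the opening.
- bead2_center (a point): Centre of the second bead, the same as the first, on the right side of the reel.
Things that resemble listed ones, but are neither listed nor needed, are in the scene too. Leave any black or turquoise look-alike of the part that bears bead2_center alone.

How it is judged:
By the outcome, as a careful person would: the job done as asked, in the order asked, and still so for the second after the job is handed in, with the robot touching nothing.
It also fails if it takes over 32 s, if anything falls off the work surface, if the arm or the gripper's body presses on something with over 40 N, if the wrist force passes 120 N, or if a joint passes its speed limit or range.

## Working session

There is one attempt and no reset: what is moved stays moved. The work goes in short steps, Python scripts to look and compute and a shell command to move; the robot and the scene stay as the last step left them, time stands still between calls to the robot, and variables do not carry over. Pictures are saved under pics/ and viewed, about 8 in all and at most 12, crops included, and the job is handed in when it is done.

```bash
mkdir -p pics; ls
python3 - <<'E'
from bench import r, viewer, nets
import cv2,numpy as np
o=r.get_obs();print(o)
for c in("scene","top"):
    p,d=viewer.grab_frame(c);cv2.imwrite(f"pics/{c}0.png",p[:,:,::-1])
    K=viewer.calibration(c);print(c,K["world_to_cam"].round(3).tolist(),K["mtx"].round(1).tolist(),K["distortion"])
    M=K["mtx"];W=K["world_to_cam"]
    for n in("opening","reel_center","bead1_center"):
        for h in nets.look_for(n,c):
            q=np.array(h["location"]);x=W[:3,:3]@q+W[:3,3];x=x*[1,-1,-1]
            px=cv2.projectPoints(x.reshape(1,1,3),np.zeros(3),np.zeros(3),np.array(M),np.array(K["distortion"],float))[0].ravel()
            print(n,q.round(3),round(h["score"],2),px.round())
E
```

```text
pics
{'clock': 0.0, 'joints': array([ 1.21690947,  0.47779409,  0.02235866,  1.5564467 , -0.01152752,
        1.10929304, -0.08310904]), 'qvel': array([ 0.00158438,  0.00069855,  0.00065472,  0.00167295,  0.00187972,
        0.00021955, -0.00105445]), 'tau': array([ 7.30100764e-04, -5.96436274e+01,  1.60831690e+00, -2.81185913e+01,
        1.24618207e-02,  9.42971790e-03, -5.51646302e-07]), 'tcp_pos': array([ 0.16407995, -0.65414788,  0.23033211]), 'orientation': array([ 2.09117052,  0.26019599, -2.09188615]), 'contact_force': array([ 0.31298633,  0.93987426, -0.23914378]), 'moment': array([0.01631526, 0.03078094, 0.05017277]), 'grip_width': 0.08531597568276203}
scene [[0.812, 0.583, -0.004, -0.396], [-0.321, 0.453, 0.832, 0.121], [0.487, -0.674, 0.555, -1.099], [0.0, 0.0, 0.0, 1.0]] [[536.9, 0.0, 275.0], [0.0, 536.9, 207.5], [0.0, 0.0, 1.0]] [-0.04874546  0.          0.          0.          0.        ]
opening [ 0.639 -0.052  0.068] 0.77 [345. 246.]
reel_center [ 0.527 -0.028  0.092] 0.67 [286. 197.]
bead1_center [0.554 0.011 0.075] 0.79 [316. 201.]
top [[0.023, -0.999, -0.028, -0.015], [0.997, 0.021, 0.074, -0.544], [-0.074, -0.03, 0.997, -0.782], [0.0, 0.0, 0.0, 1.0]] [[417.1, 0.0, 282.5], [0.0, 417.1, 211.8], [0.0, 0.0, 1.0]] [0.00471114 0.         0.         0.         0.        ]
opening [ 0.599 -0.028  0.065] 0.67 [296. 181.]
reel_center [ 0.519 -0.009  0.095] 0.65 [285. 223.]
bead1_center [0.55  0.022 0.075] 0.7 [268. 206.]
```

Run:
```python
import cv2,numpy as np
a=cv2.imread("pics/top0.png");b=cv2.imread("pics/scene0.png")
cv2.imwrite("pics/top0c.png",cv2.resize(a[90:320,160:440],None,fx=2.6,fy=2.6,interpolation=cv2.INTER_CUBIC))
```

```text
(no output)
```

View pics/scene0.png

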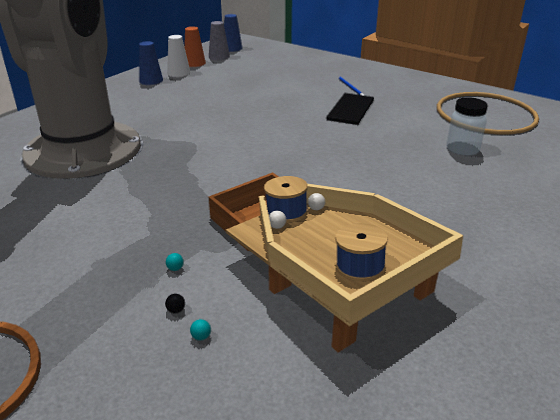

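View pics/top0c.png

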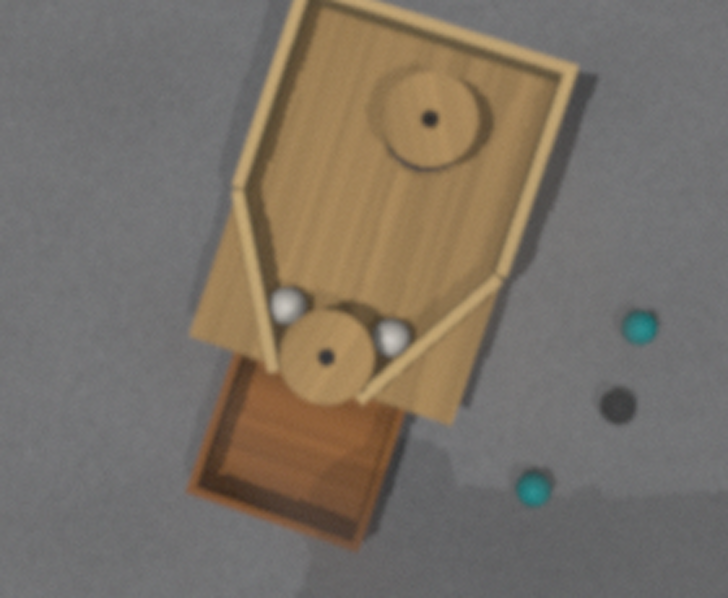

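The top crop shows the blocking reel's hole at (325,357) (full picture (285,227)). The white beads are at (288,306) and (391,337), and the spare reel is at (430,118) (full picture (325,135)). Possible confusions are the spare reel (up the slope, not wanted) and the teal and black balls off to the right (leave alone). I'll take the reel in the opening: grip its top rim across the slope, above the walls and beads, and drag it up the slope.

```bash
cat > h.py <<'E'
from bench import r, viewer, nets
import cv2,numpy as np
from scipy.spatial.transform import Rotation as R
def cloud(c):
    p,d=viewer.grab_frame(c);K=viewer.calibration(c)
    g=np.stack(np.meshgrid(np.arange(560.),np.arange(420.)),-1).reshape(-1,1,2)
    u=cv2.undistortPoints(g,np.array(K["mtx"]),np.array(K["distortion"],float)).reshape(420,560,2)
    X=np.dstack([u[...,0]*d,-u[...,1]*d,-d]);W=np.array(K["world_to_cam"])
    P=(X-W[:3,3])@W[:3,:3]; P[d==0]=np.nan
    return p,P
E
python3 - <<'E'
from h import *
o=r.get_obs();print(R.from_rotvec(o["orientation"]).as_matrix().round(3))
p,P=cloud("top")
f=lambda x,y:(160+x/2.6,90+y/2.6)
def at(x,y):
    u,v=map(round,f(x,y));return np.nanmedian(P[v-1:v+2,u-1:u+2].reshape(-1,3),0).round(4)
# floor patch
u0,v0=map(round,f(290,180));u1,v1=map(round,f(450,290))
F=P[v0:v1,u0:u1].reshape(-1,3);F=F[np.abs(F[:,2]-np.nanmedian(F[:,2]))<.02]
A=np.c_[F[:,:2],np.ones(len(F))];c=np.linalg.lstsq(A,F[:,2],rcond=None)[0]
print("floor z=",c,"slope deg",np.degrees(np.hypot(*c[:2])),"dir deg",np.degrees(np.arctan2(c[1],c[0])))
fl=lambda q:np.r_[q[:2],1]@c
for n,h in(("reel",(325,335)),("reel2",(420,95)),("b1",(288,306)),("b2",(391,337))):
    print(n,at(*h))
for n,h in(("reel",(325,357)),("reel2",(430,118))):
    u,v=map(round,f(*h));S=P[v-25:v+26,u-25:u+26].reshape(-1,3)
    S=S[S[:,2]-S@np.r_[c[:2],0]-c[2]>.038]
    (a,b),rad=cv2.minEnclosingCircle(S[:,:2].astype(np.float32))
    q=np.array([a,b]);print(n,"top centre",q,rad,len(S),"z",np.median(S[:,2]),"floor under",fl(q))
# walls outline points (tops)
for h in((238,190),(305,2),(503,275),(575,68),(273,370),(362,400)):print(h,at(*h))
E
```

```text
[[-0.     0.243 -0.97 ]
 [ 0.    -0.97  -0.243]
 [-1.    -0.    -0.   ]]
floor z= [ 0.07911329 -0.02731162  0.0134877 ] slope deg 4.79536511983407 dir deg -19.045781771538955
reel [ 0.526  -0.0101  0.1005]
reel2 [ 0.6846 -0.0703  0.1157]
b1 [0.546  0.0158 0.0818]
b2 [ 0.5262 -0.0539  0.0825]
reel top centre [ 0.51298684 -0.01034283] 0.031905289739370346 1051 z 0.0992872573475778 floor under 0.054354262574889414
reel2 top centre [ 0.67108524 -0.07569291] 0.03188474103808403 1084 z 0.11392424317902575 floor under 0.06864676460008384
(238, 190) [0.6245 0.0508 0.0911]
(305, 2) [0.753  0.0093 0.0985]
(503, 275) [ 0.5713 -0.1296  0.0783]
(575, 68) [ 0.7106 -0.1727  0.1032]
(273, 370) [0.5032 0.0272 0.0802]
(362, 400) [ 0.4834 -0.0353  0.0812]
```

```bash
python3 -m pendant '[85,0,-38.6,-35.4,0, 85,0,-38.6,-35.4,0, 85,0,-38.6,-35.4,0, 85,0,-38.6,-35.4,0, 85,0,-38.6,-35.4,0, 85,0,-38.6,-35.4,0, 85,0,-38.6,-35.4,0, 85,0,-38.6,-35.4,0, 85,0,-38.6,-35.4,0, 85,0,-38.6,-35.4,0, 85,0,-38.6,-35.4,0, 85,0,-38.6,-35.4,0, 85,0,-38.6,-35.4,0, 85,0,-38.6,-35.4,0, 85,0,0,0,0.185, 85,0,0,0,0.185, 85,0,0,0,0.185, 85,0,0,0,0, 85,0,0,0,0]' 30
cat > m.py <<'E'
from h import *
o=r.get_obs();M=R.from_rotvec(o["orientation"]).as_matrix()
print(o["clock"],o["tcp_pos"].round(4),M.round(3).tolist(),o["joints"].round(2),o["contact_force"].round(1))
e=np.array([.9527,-.304]);n=np.array([.304,.9527])
d=np.array([.513,-.0103])-o["tcp_pos"][:2]
print("d tool",(M.T@np.r_[d,0]*1000).round(1),"yaw of y",np.degrees(np.arctan2(M[1,1],M[0,1])))
E
python3 - <<'E'
import m
from h import *
p,P=cloud("wrist");cv2.imwrite("pics/w1.png",p[:,:,::-1])
K=viewer.calibration("wrist")
S=P.reshape(-1,3);px=np.indices((420,560)).reshape(2,-1).T
k=(np.hypot(S[:,0]-.513,S[:,1]+.0103)<.045)&(S[:,2]>.092)&(S[:,2]<.115)
(a,b),rad=cv2.minEnclosingCircle(S[k,:2].astype(np.float32));print("reel",a,b,rad,k.sum(),np.median(S[k,2]))
E
```

```text
clock: 2.82
tcp_pos: [0.5135, -0.01, 0.2314]
orientation: [-2.057, 0.317, 2.057]
contact_force: [0.5, -0.4, -0.6]
grip_width: 0.0851
2.825 [ 0.5135 -0.01    0.2314] [[0.0, -0.301, -0.954], [-0.0, -0.954, 0.301], [-1.0, -0.0, -0.0]] [ 0.2   0.23 -0.35  1.92  0.09  1.01 -2.07] [ 0.5 -0.4 -0.6]
d tool [-0.   0.5  0.4] yaw of y -107.51319902791933
reel 0.5143865942955017 -0.008571295067667961 0.03212188556790352 5065 0.09869877843033625
```

View pics/w1.png

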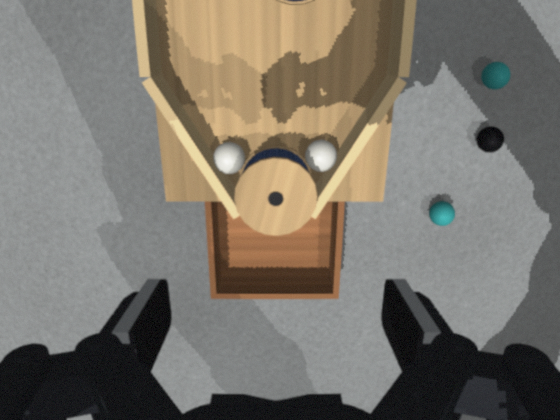

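The wrist view shows the reel at (276,197), the beads beside it at (229,157) and (321,155), and the jaws square to the slope. The reel is where I measured it, so I descend to just above wall height and grip.

```bash
python3 -m pendant '[74,40,-1.5,0,0, 74,40,0,0,0, 74,30,0,0,0, 74,20,0,0,0, 74,10,0,0,0, 74,10,0,0,0, 74,0,0,0,0, 74,0,0,0,0]' 30
python3 - <<'E'
from h import *
print(r.get_obs()["contact_force"])
p,P=cloud("scene");cv2.imwrite("pics/s1.png",cv2.resize(p[130:300,180:480,::-1],None,fx=2.6,fy=2.6,interpolation=cv2.INTER_CUBIC))
E
```

```text
clock: 3.88
tcp_pos: [0.5144, -0.0085, 0.0819]
orientation: [-2.056, 0.32, 2.054]
contact_force: [0.1, 0.5, 0.3]
grip_width: 0.0741
[0.08462934 0.47865616 0.2705291 ]
```

View pics/s1.png

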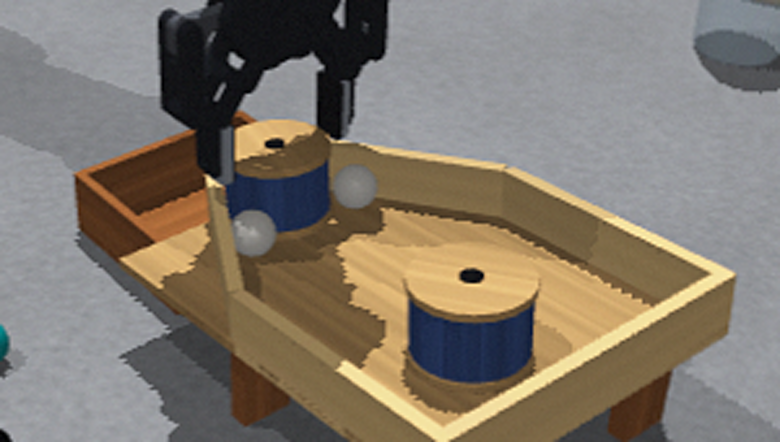

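The fingers straddle the reel's top, clear of the walls and beads, with no contact force. Closing now.

```bash
python3 -m pendant '[58,0,0,0,0, 58,0,0,0,0, 58,0,0,0,0, 58,0,0,0,0]' 25; python3 -m pendant '[58,-0.6,0,-7,0, 58,-0.6,0,-7,0]'
```

```text
clock: 4.42
tcp_pos: [0.5143, -0.0088, 0.0821]
orientation: [-2.056, 0.321, 2.054]
contact_force: [-1.5, -0.4, 6.0]
grip_width: 0.0626
clock: 4.68
tcp_pos: [0.5253, -0.0119, 0.0831]
orientation: [-2.052, 0.32, 2.059]
contact_force: [-8.9, 2.0, 11.5]
grip_width: 0.0631
```

```bash
python3 -m pendant '[58,-1.2,0,-5,0, 58,-0.9,0,-6,0, 58,-0.6,0,-6,0]'
python3 - <<'E'
from h import *
p,P=cloud("scene");cv2.imwrite("pics/s2.png",cv2.resize(p[130:300,180:480,::-1],None,fx=2.6,fy=2.6,interpolation=cv2.INTER_CUBIC))
E
```

```text
clock: 5.05
tcp_pos: [0.5439, -0.0183, 0.0852]
orientation: [-2.055, 0.321, 2.054]
contact_force: [0.6, 0.3, -1.0]
grip_width: 0.0629
```

View pics/s2.png

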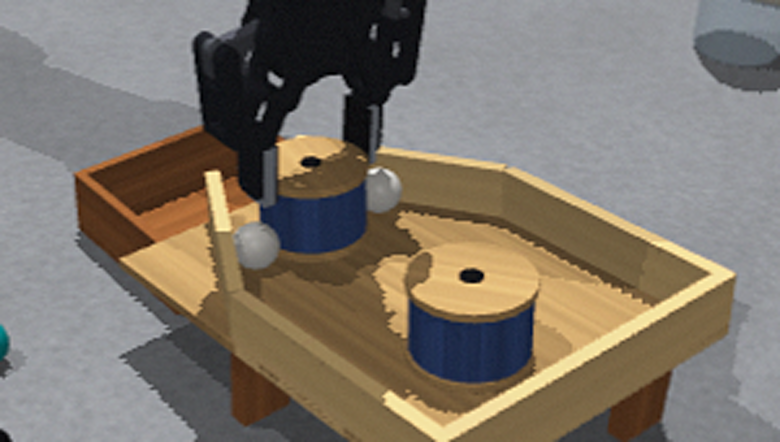

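The reel is gripped and moving. The force is back to about zero and the beads are still beside it at about (257,245) and (381,190) in the crop. I'll carry on to about 97 mm.

```bash
python3 -m pendant '[58,-0.5,0,-6.5,0, 58,-0.5,0,-6.5,0, 58,-0.6,0,-6.5,0, 58,-0.6,0,-6.5,0, 58,-0.5,0,-6.5,0, 58,-0.6,0,-6.5,0, 58,-0.5,0,-6.5,0, 58,0,0,0,0, 58,0,0,0,0, 58,0,0,0,0, 58,0,0,0,0]'
python3 - <<'E'
from h import *
p,P=cloud("scene");cv2.imwrite("pics/s3.png",cv2.resize(p[130:300,180:480,::-1],None,fx=2.6,fy=2.6,interpolation=cv2.INTER_CUBIC))
E
```

```text
clock: 6.48
tcp_pos: [0.5866, -0.0318, 0.089]
orientation: [-2.055, 0.32, 2.055]
contact_force: [0.5, 0.8, 0.0]
grip_width: 0.0627
```

View pics/s3.png

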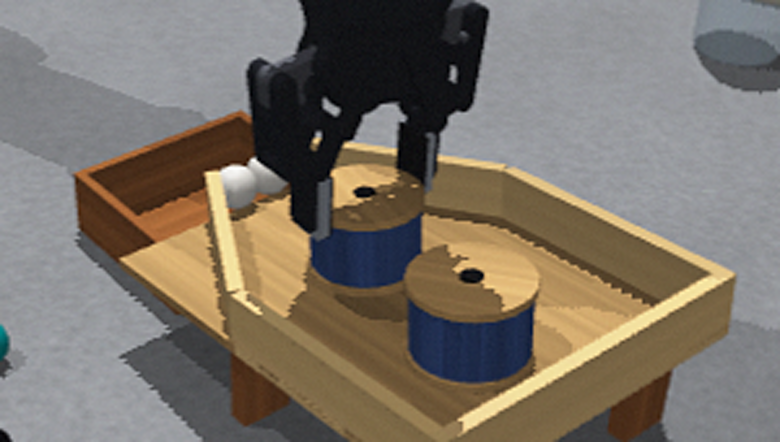

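Both beads have rolled to the opening, at (235,187) and (268,175). Lower about 1 mm, release the reel and look again.

```bash
python3 -m pendant '[58,0.7,0,0,0, 58,0,0,0,0, 66,0,0,0,0, 70,0,0,0,0, 76,0,0,0,0, 80,0,0,0,0, 80,-15,0,0,0, 80,-30,0,0,0, 80,-40,0,0,0, 80,-40,0,0,0, 80,0,0,0,0]'
python3 - <<'E'
from h import *
for n in("wrist","scene"):
    p,P=cloud(n)
    cv2.imwrite(f"pics/{n}4.png",p[:,:,::-1] if n=="wrist" else cv2.resize(p[130:300,180:480,::-1],None,fx=2.6,fy=2.6,interpolation=cv2.INTER_CUBIC))
E
```

```text
clock: 7.9
tcp_pos: [0.5893, -0.0316, 0.218]
orientation: [-2.062, 0.319, 2.046]
contact_force: [0.1, -0.5, -0.1]
grip_width: 0.0801
```

View pics/wrist4.png

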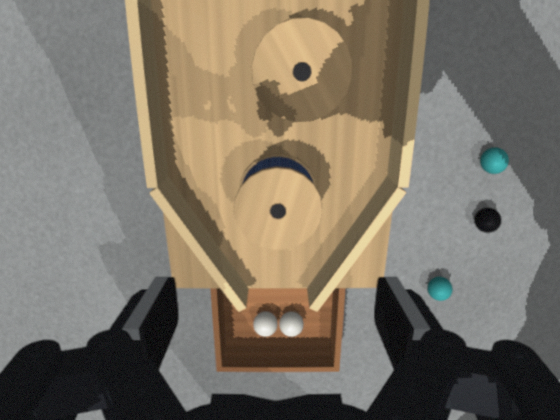

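View pics/scene4.png

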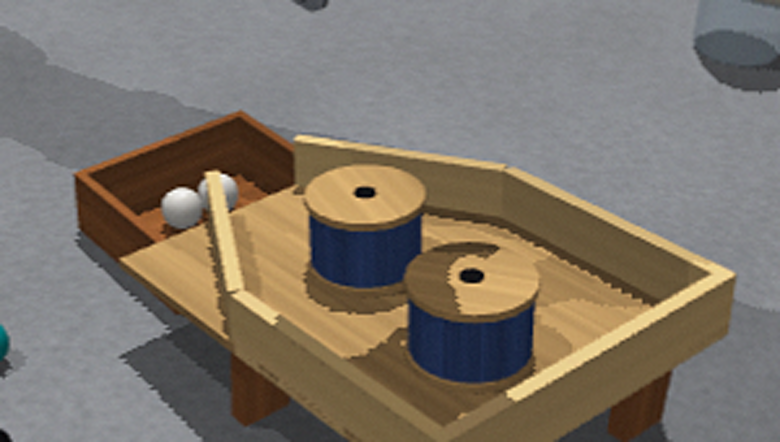

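Both beads lie in the tray (wrist view (265,323) and (291,323)). The reel stands upright at (278,211), up the slope, with the gripper clear. One check that everything is still, then hand in.

```bash
python3 -m pendant '[80,0,0,0,0, 80,0,0,0,0, 80,0,0,0,0, 80,0,0,0,0, 80,0,0,0,0, 80,0,0,0,0]'
python3 - <<'E'
from h import *
viewer.grab_frame("wrist")
for n in("bead1_center","reel_center"):
    for h in nets.look_for(n,"wrist"):
        q=np.array(h["location"]);d=q[:2]-[.4933,-.004]
        print(n,q.round(3),round(h["score"],2),"hopper xy",np.round([d@[.9527,-.304],d@[.304,.9527]],3))
print(r.hand_in())
E
```

```text
clock: 8.75
tcp_pos: [0.5868, -0.0318, 0.2133]
orientation: [-2.055, 0.32, 2.055]
contact_force: [0.6, 0.2, 0.4]
grip_width: 0.08
bead1_center [0.453 0.023 0.023] 0.74 hopper xy [-0.046  0.014]
reel_center [ 0.591 -0.038  0.106] 0.6 hopper xy [ 0.104 -0.003]
the job is handed in; nothing more can be done
None
```

I slid the blocking reel up the slope, and both white beads rolled out into the catch tray. I handed the job in at about 8.8 s, well under the 32 s limit.

I gripped the reel by its top rim, drew it about 77 mm up the slope without lifting it out of the hopper, released it and raised the gripper clear.

- **Reel:** the last pictures show it standing upright inside the hopper, midway between the walls. The final network check put it about 104 mm from the opening.
- **Beads:** the pictures showed both in the tray. The final network check found one there (46 mm out from the opening, 23 mm above the table) and did not report the second.
- **Forces:** closing the grip pressed the reel onto the floor, and the largest reading was about 15 N. I eased up about 1 mm and it dropped to near zero.
- **Other objects:** the second reel and the black and turquoise beads were not touched.

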